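# Move the guard door to the other test nest

## Task

One of the two board-test nests has the white guard door hung in its hinge cradles. Draw that door's sprung hinge pin out so that it stays out, lift the door off, and lower it (do not drop it) into the cradles of the other nest, whose own pin is already drawn, so that it hangs there fully home and upright, let go.

Things in the scene. Friction and masses are not known exactly. Their poses are not given: they have to be found in the camera images.
- door: Loose white guard door, 0.3-0.45 kg. Origin: middle of its 12 mm hinge rod (along y, ends at +-103 mm); x normal to the panel, z up. Panel 5 mm thick, 130 wide (y), from 4 to 90 mm below the rod. Grey tab, 12 mm thick (x), 50 wide (y), rises to 47 mm above it: pinch across x 30 mm above the rod. The rod's +y end (97 to 115 mm) is an eye of 15 mm bore for the pin. Starts hanging upright in its bay.
- hinge_pin_grip (a point): On the upright black grip (16 mm in x, 20 in y, 60 tall) of the pin that holds the door: on its middle line, 17 mm under its top, 160 mm above the bench, 168 mm to the door's +y side. Axes as the door's at the start. The 8 mm steel pin runs from it in -y, 15 mm into the door's eye. Pinch across x, draw along +y. The empty bay's like pin, already drawn, is not this one.
- hinge_pin (a joint): Draw of that pin along +y: 0 = home in the door's eye, 0.030 m = fully out (stop); clear of the eye from 0.015 m. A return spring (0 to 1.5 N) and a stiff friction collar (3 N) resist the draw, 3 to 4.5 N in all; the collar outholds the spring, so the pin stays wherever it is let go.
- empty_bay: Fixed nest without a door, same shape and way round. Origin on the bench under the middle of its hinge axis (y); z up. Posts 12 mm thick at y = +-81 mm bear V cradles open upward (tops 162 mm high, 50 mm wide, sides 60 deg). Door home: its origin at x 0, y 0 (10 mm play in y), z 130 mm, axes alike, panel between the posts. Nest behind (x 28 to 138) 55 mm high; drawn pin's grip at y 198, top 177.
There are look-alikes about, which are no part of the job. Of the things that look like the door, the larger one is meant.

How it is judged:
By the outcome, as a careful person would: the job done as asked, in the order asked, and still so for the second after the job is handed in, with the robot touching nothing.
It also fails if it takes over 59 s, if anything falls off the work surface, if the arm or the gripper's body presses on something with over 40 N, if the wrist force passes 120 N, or if a joint passes its speed limit or range.

## Robot

A 6-joint arm with a two-finger parallel gripper is mounted at the origin on the work surface. World frame = base frame: x ahead of the robot, y to its left, z up, the work surface at z = 0. Lengths are in m, angles in rad, forces in N, time in s.
With the tool pointing down it reaches from about 0.425 to 0.95 m from the base axis. Payload 3.5 kg.
Tool frame: the origin (TCP) lies between the finger pads; the fingertips stand 25 mm ahead of it and the grasp point (between the pads) lies 6 mm ahead of it (ctrl.finger_overhang is the distance from the TCP to the fingertips, in m); x points along the fingers, y is the direction in which the jaws open and shut, and the axes are right-handed (so a half turn about x gives the same grasp; the last joint's range is limited). The gripper opens to 85 mm and grips with 20 to 120 N. Pads are 22 mm wide; open, the fingers measure 114 mm over their backs; the gripper's body (76 mm by 85 mm) begins 54 mm behind the grasp point. The pads swing forward as they close: fully open they stand 13 mm farther back than shut.
Start: joints at [-1.483, 0.286, 1.577, -0, 1.279, -0.15], TCP at [0.159, -0.656, 0.256] pointing down, gripper open.
Joint ranges: [-2.77, 2.77], [-0.9, 2.22], [0.21, 2.48], [-1.53, 4.67], [0.24, 2.81], [-2.84, 2.84]. Speed limits (rad/s): [2.79, 2.79, 3.14, 3.14, 3.14, 3.14].

## Interface

Orientations are given as a unit quaternion [x, y, z, w].
In Python, from plant import ctrl gives the robot as it stands.
- The arm moves only by the tool play_rows, never from a script. Its argument "targets" is a list of rows, each an object with "delta_pos": the shift along the world's x, y, z normalised to -1 to 1, where 1 is 1000 mm, a list of three; "delta_rot": the turn, a rotation vector about the world's x, y, z normalised to -1 to 1, where 1 is pi rad, a list of three; "claw": the finger opening in mm, from 0 to 85.4. In form: [{"delta_pos": [tx, ty, tz], "delta_rot": [wx, wy, wz], "claw": claw}, ...]. A call has 1 to 20 rows; each row is the pose to reach, as a shift and turn from the pose measured when the call began, turning the shorter way round; what a row does not reach only later rows make up. A row lasts 1/12 s, in which the tool goes at most 41.7 mm and 7.16 degrees, less where a joint would pass 70% of its speed; a pose out of reach is approached as far as the arm can. A call with a number of a shift or a turn outside -1 to 1 is refused whole. A call with a gripper value outside its range is refused whole. The fingers move at their own pace and stop on an object; "newtons" is the grip in N (left out, the last holds). Time passes only in rows, so rows that repeat a pose let the fingers close. It gives the time, the measured TCP pose, the force and the opening at its end, in the units of the state.
- ctrl.get_state(): the state, without advancing time (a new reading comes with each control period).
- ctrl.read_camera(name): name is "side" or "top"; returns the picture (400x640x3 uint8, blue, green, red); there is no depth.
- ctrl.calibration(name): a dict with "fx", "fy", "cx", "cy" (pixels), "camera_from_world" (4x4, takes a point from world to camera coordinates). Camera axes: x right, y down, z forward; pixel columns grow to the right and rows downward; lengths in m; the calibration is good to about 2 mm. A picture is of the moment at which its call begins. calibration takes no time and is no camera call.
- ctrl.sign_off(): hands the job in, once; it reports no verdict.
The state is a dict: "time": time; "qpos": joint angles; "dq": joint speeds; "joint_efforts": joint torques, N m; "eef_pos": TCP position; "tcp_rot": TCP orientation; "contact_force": force on the tool from outside, world axes, zero at the start; "wrist_torque": the same for the moment, N m; "opening": opening from 0.0 (shut) to 1.0 (fully open).
Only numpy, scipy, OpenCV 4.12 (cv2) and the standard library are available. Lean on these libraries where they do the work, as an engineer would, in place of code of your own. Each camera call takes 0.05 s, during which the arm holds its last target. There are 200 camera calls.

## Working session

There is one attempt and no reset: what is moved stays moved. The work goes in short steps, Python scripts to look and compute and a tool call to move; the robot and the scene stay as the last step left them, time stands still between calls to the robot, and variables do not carry over. Pictures are saved under pics/ and viewed, about 8 in all and at most 12, crops included, and the job is handed in when it is done.

Besides the shell and the picture viewer there is one more tool, called after "Call:" as a command line: name --argument value ..., lists and objects as JSON in quotes. play_rows: Moves the arm, as the interface text tells. Its arguments: {"type":"object","properties":{"targets":{"type":"array"},"newtons":{"type":"number"}},"required":["targets"]}

```bash
mkdir -p pics; ls; python3 - <<'E'
from plant import ctrl
import cv2,numpy as np
for n in("top","side"):
    cv2.imwrite(f"pics/{n}0.png",ctrl.read_camera(n))
    c=ctrl.calibration(n);print(n,c["fx"],c["fy"],c["cx"],c["cy"]);print(np.round(c["camera_from_world"],3))
s=ctrl.get_state();print(s["time"],s["eef_pos"],s["tcp_rot"])
E
```

```text
pics
top 390.8228567386127 390.8228567386127 322.0475408362547 197.3199356772033
[[ 0.013 -1.     0.025 -0.024]
 [-0.996 -0.015 -0.083  0.479]
 [ 0.083 -0.024 -0.996  0.926]
 [ 0.     0.     0.     1.   ]]
side 448.770286339166 448.770286339166 323.00627383909415 205.13030120760362
[[-0.868 -0.496  0.007  0.405]
 [-0.252  0.428 -0.868  0.227]
 [ 0.428 -0.755 -0.497  0.917]
 [ 0.     0.     0.     1.   ]]
0.1 [ 0.1589825  -0.65543313  0.2550403 ] [ 0.70212786  0.0846603  -0.70210062  0.08308921]
```

View pics/top0.png

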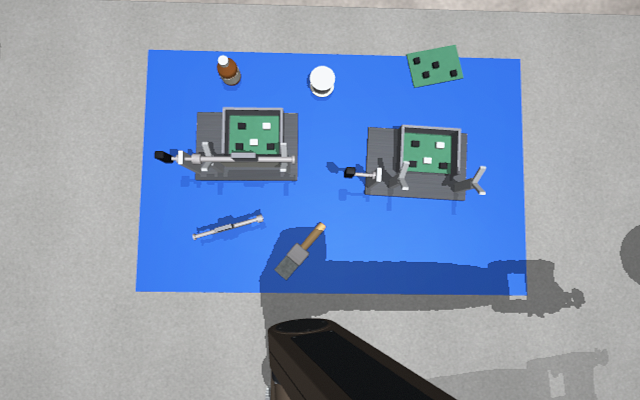

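View pics/side0.png

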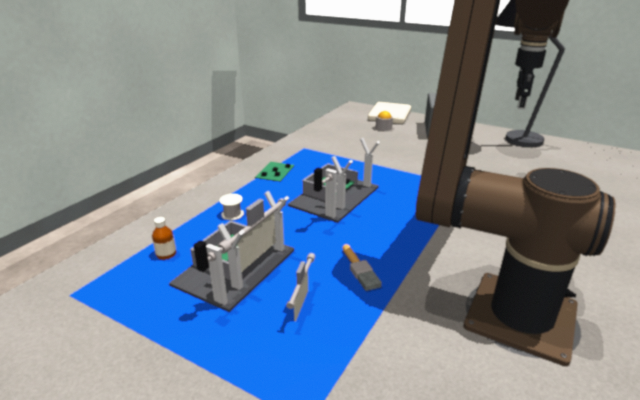

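The top view shows the door bay on the left (rod at row ~158, columns 180-295, grip near (163,156)). The empty bay is on the right (V posts near columns 403 and 478, drawn grip near (350,173)). The small look-alike lies at (228,228). I'll enlarge these areas for exact pixels.

```bash
python3 - <<'E'
import cv2,numpy as np
t=cv2.imread("pics/top0.png");s=cv2.imread("pics/side0.png")
f=lambda i,x,y,w,h,k:cv2.resize(i[y:y+h,x:x+w],None,fx=k,fy=k,interpolation=cv2.INTER_CUBIC)
cv2.imwrite("pics/c1.png",np.vstack([f(t,145,100,160,60+30,5)[:300],f(t,335,120,160,60,5)]))
cv2.imwrite("pics/c2.png",np.hstack([f(s,170,180,133,130,3),f(s,290,130,100,130,4)[:390]]))
E
```

```text
(no output)
```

View pics/c1.png

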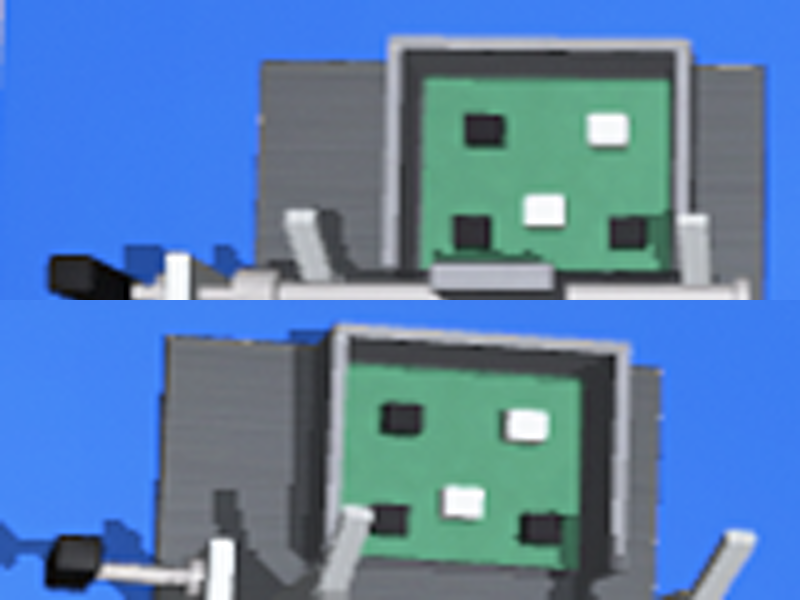

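View pics/c2.png

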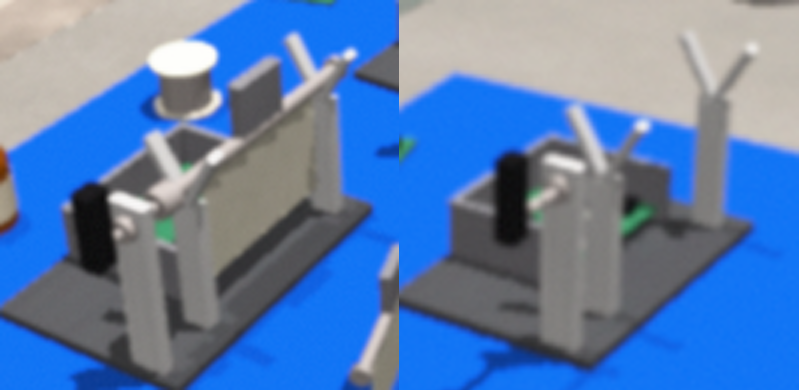

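Door bay features in the crops: rear V tips at full-image px (205,142.6) and (283.4,143.4), nest rim corners (222.6,107.6) and (283.4,108), grip top centre ~(159.5,154.6). Empty bay: rear tips (406.4,162.4) and (483,167.6), rim corners (402,125) and (461.4,128.4), grip top ~(350,172). The drawn pin and both bays' orientations (pin on +y) are confirmed.

```bash
cat > h.py <<'E'
from plant import ctrl
import cv2,numpy as np
def cal(n):
    c=ctrl.calibration(n);return np.array([[c["fx"],0,c["cx"]],[0,c["fy"],c["cy"]],[0,0,1]]),np.array(c["camera_from_world"])
def ray(n,p,z):
    K,T=cal(n);R=T[:3,:3];C=-R.T@T[:3,3];d=R.T@np.linalg.inv(K)@[p[0],p[1],1];return C+d*(z-C[2])/d[2]
def proj(n,P):
    K,T=cal(n);q=K@(T[:3,:3]@np.asarray(P)+T[:3,3]);return q[:2]/q[2]
def tri(a,b):
    A=[]
    for n,p in(("top",a),("side",b)):
        K,T=cal(n);M=K@T[:3];A+=[p[0]*M[2]-M[0],p[1]*M[2]-M[1]]
    v=np.linalg.svd(np.array(A))[2][-1];return v[:3]/v[3]
E
python3 - <<'E'
from h import *
np.set_printoptions(precision=4,suppress=True)
for nm,t,r,g in(("door",[(205,142.6),(283.4,143.4)],[(222.6,107.6),(283.4,108)],(159.5,154.6)),("empty",[(406.4,162.4),(483,167.6)],[(402,125),(461.4,128.4)],(350,172))):
    a,b=[ray("top",p,.162) for p in t];c,d=[ray("top",p,.055) for p in r]
    for u,v in((a,b),(c,d)):
        e=u-v;print(nm,u[:2],v[:2],"len",np.linalg.norm(e),"yaw",np.degrees(np.arctan2(-e[0],e[1])))
    print("grip",ray("top",g,.177))
# black grip and grey tips masks in side / top
for n in("top","side"):
    i=cv2.imread(f"pics/{n}0.png");m=(i.max(2)<45).astype(np.uint8)
    k,l,s,c=cv2.connectedComponentsWithStats(m)
    print(n,[(tuple(s[j]),c[j].round(1)) for j in range(1,k) if 20<s[j,4]<900 and s[j,0]<420])
t=cv2.imread("pics/top0.png")
f=lambda x,y,w,h,k:cv2.resize(t[y:y+h,x:x+w],None,fx=k,fy=k,interpolation=cv2.INTER_CUBIC)
cv2.imwrite("pics/c3.png",np.vstack([f(145,138,160,45,5),f(335,155,160,45,5)]))
E
```

```text
door [0.5774 0.2292] [0.5788 0.0677] len 0.16151629759828587 yaw 0.49654564133379503
door [0.6856 0.2211] [0.6877 0.0779] len 0.14322690731558402 yaw 0.8400558529363027
grip [0.5478 0.315  0.177 ]
empty [ 0.5435 -0.1888] [ 0.5354 -0.3498] len 0.16122793834287424 yaw -2.889721121164016
empty [ 0.6524 -0.2046] [ 0.647  -0.3471] len 0.14264194661997184 yaw -2.1632894960429505
grip [ 0.519  -0.0698  0.177 ]
top [((np.int32(413), np.int32(58), np.int32(7), np.int32(6), np.int32(23)), array([415.9,  60.7])), ((np.int32(155), np.int32(151), np.int32(18), np.int32(11), np.int32(112)), array([163.5, 156.3])), ((np.int32(344), np.int32(169), np.int32(10), np.int32(8), np.int32(35)), array([347.7, 174.1])), ((np.int32(269), np.int32(349), np.int32(38), np.int32(51), np.int32(110)), array([287.6, 375.6])), ((np.int32(272), np.int32(371), np.int32(7), np.int32(12), np.int32(34)), array([274.1, 377.2]))]
side [((np.int32(314), np.int32(169), np.int32(8), np.int32(22), np.int32(156)), array([317.6, 179.7])), ((np.int32(195), np.int32(242), np.int32(13), np.int32(30), np.int32(305)), array([200.8, 256.3]))]
```

View pics/c3.png

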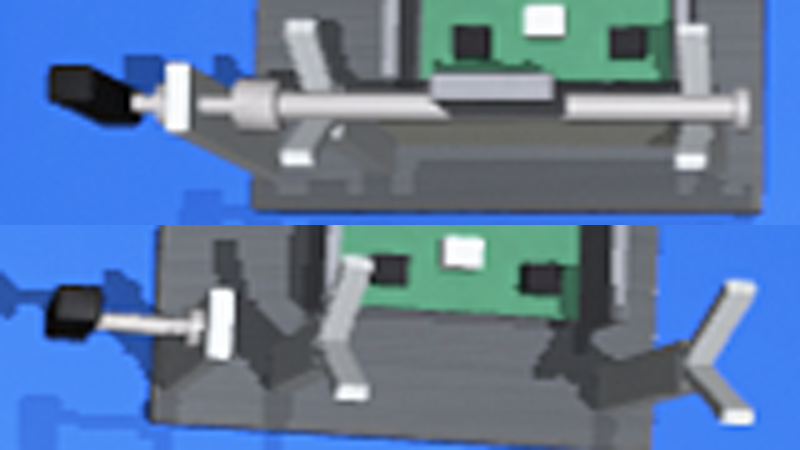

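Front tips: door bay (204.4,169.6) and (283,170.2). Empty bay (405,188.6) and (482.4,193.4). The tab's top centre is at (243.4,155.2), and the door's rod lies in the V's.

```bash
python3 - <<'E'
from h import *
np.set_printoptions(precision=4,suppress=True)
for nm,q in(("door",[(205,143.2),(283.6,144.4),(204.4,169.6),(283,170.2)]),("empty",[(406.4,163),(483,167.6),(405,188.6),(482.4,193.4)])):
    P=np.array([ray("top",p,.162) for p in q]);e=P[0]+P[2]-P[1]-P[3];w=P[0]+P[1]-P[2]-P[3]
    print(nm,P[:,:2].tolist(),"c",P.mean(0),"yaw",np.degrees(np.arctan2(-e[0],e[1])),"len",np.linalg.norm(e)/2,np.linalg.norm(w)/2)
print("tab",ray("top",(243.4,155.2),.177))
print("rod ends",ray("top",(192,158.2),.136),ray("top",(294.8,158.8),.136))
c=np.array([.5535,.149]);
for nm,c,y in(("door",[.5525,.1485],.6),("empty",[.5145,-.2695],-2.6)):
    y=np.radians(y)
    for d in(.168,.198):
        g=np.array(c)+d*np.array([-np.sin(y),np.cos(y)]);print(nm,d,g,"top",proj("top",[*g,.177]),"side mid",proj("side",[*g,.147]))
from scipy.spatial.transform import Rotation as R
s=ctrl.get_state();print(R.from_quat(s["tcp_rot"]).as_matrix())
E
```

```text
door [[0.5761185915999969, 0.2291241155375621], [0.5766779027202724, 0.06720240115313081], [0.5211167996907125, 0.2282509367766869], [0.5226563071243322, 0.0672718437494656]] c [0.5491 0.148  0.162 ] yaw 0.372410811229215 len 0.16145381419032762 0.05451317504726855
empty [[0.5422181850868667, -0.18878148260736216], [0.5353536145476037, -0.3498101866185378], [0.488563436282141, -0.18562053562945605], [0.48113142922404595, -0.34740618178089094]] c [ 0.5118 -0.2679  0.162 ] yaw -2.5358186421402253 len 0.16156538676485274 0.05401018794085858
tab [0.5496 0.1468 0.177 ]
rod ends [0.549  0.2626 0.136 ] [0.5516 0.0447 0.136 ]
door 0.168 [0.5507 0.3165] top [158.8374 153.1447] side mid [200.6954 256.2183]
door 0.198 [0.5504 0.3465] top [143.7875 153.028 ] side mid [189.2704 264.7279]
empty 0.168 [ 0.5221 -0.1017] top [365.6416 170.7614] side mid [324.2603 175.3175]
empty 0.198 [ 0.5235 -0.0717] top [350.9495 169.8464] side mid [317.8658 179.7228]
[[-0.0002  0.2356 -0.9719]
 [ 0.0022 -0.9719 -0.2356]
 [-1.     -0.0022 -0.0003]]
```

Call:
play_rows --targets '[{"delta_pos":[0.341,0.355,0.075],"delta_rot":[0,0,0.428],"claw":50},{"delta_pos":[0.341,0.355,0.075],"delta_rot":[0,0,0.428],"claw":50},{"delta_pos":[0.341,0.355,0.075],"delta_rot":[0,0,0.428],"claw":50},{"delta_pos":[0.341,0.355,0.075],"delta_rot":[0,0,0.428],"claw":50},{"delta_pos":[0.341,0.355,0.075],"delta_rot":[0,0,0.428],"claw":50},{"delta_pos":[0.341,0.355,0.075],"delta_rot":[0,0,0.428],"claw":50},{"delta_pos":[0.341,0.355,0.075],"delta_rot":[0,0,0.428],"claw":50},{"delta_pos":[0.341,0.355,0.075],"delta_rot":[0,0,0.428],"claw":50},{"delta_pos":[0.341,0.355,0.075],"delta_rot":[0,0,0.428],"claw":50},{"delta_pos":[0.341,0.355,0.075],"delta_rot":[0,0,0.428],"claw":50},{"delta_pos":[0.341,0.355,0.075],"delta_rot":[0,0,0.428],"claw":50},{"delta_pos":[0.391,0.971,0.075],"delta_rot":[0,0,0.428],"claw":50},{"delta_pos":[0.391,0.971,0.075],"delta_rot":[0,0,0.428],"claw":50},{"delta_pos":[0.391,0.971,0.075],"delta_rot":[0,0,0.428],"claw":50},{"delta_pos":[0.391,0.971,0.075],"delta_rot":[0,0,0.428],"claw":50},{"delta_pos":[0.391,0.971,0.075],"delta_rot":[0,0,0.428],"claw":50},{"delta_pos":[0.391,0.971,0.075],"delta_rot":[0,0,0.428],"claw":50},{"delta_pos":[0.391,0.971,0.075],"delta_rot":[0,0,0.428],"claw":50},{"delta_pos":[0.391,0.971,0.075],"delta_rot":[0,0,0.428],"claw":50},{"delta_pos":[0.391,0.971,0.075],"delta_rot":[0,0,0.428],"claw":50}]' --newtons 30

```text
time: 1.77
eef_pos: [0.5169, 0.0456, 0.3273]
tcp_rot: [0.497, 0.504, -0.498, 0.502]
contact_force: [0.1, -0.5, 0.8]
opening: 0.588
```

Call:
play_rows --targets '[{"delta_pos":[0.032,0.27,0],"delta_rot":[0,0,0],"claw":50},{"delta_pos":[0.032,0.27,0],"delta_rot":[0,0,0],"claw":50},{"delta_pos":[0.032,0.27,0],"delta_rot":[0,0,0],"claw":50},{"delta_pos":[0.032,0.27,0],"delta_rot":[0,0,0],"claw":50},{"delta_pos":[0.032,0.27,0],"delta_rot":[0,0,0],"claw":50},{"delta_pos":[0.032,0.27,0],"delta_rot":[0,0,0],"claw":50},{"delta_pos":[0.032,0.27,0],"delta_rot":[0,0,0],"claw":50},{"delta_pos":[0.032,0.27,0],"delta_rot":[0,0,0],"claw":50},{"delta_pos":[0.032,0.27,0],"delta_rot":[0,0,0],"claw":50},{"delta_pos":[0.032,0.27,-0.03],"delta_rot":[0,0,0],"claw":50},{"delta_pos":[0.032,0.27,-0.07],"delta_rot":[0,0,0],"claw":50},{"delta_pos":[0.032,0.27,-0.09],"delta_rot":[0,0,0],"claw":50},{"delta_pos":[0.032,0.27,-0.09],"delta_rot":[0,0,0],"claw":50}]'

```text
time: 2.85
eef_pos: [0.5458, 0.3128, 0.23]
tcp_rot: [0.493, 0.505, -0.502, 0.5]
contact_force: [-0.4, -0.4, -1.9]
opening: 0.584
```

```bash
python3 - <<'E'
from h import *
a=ctrl.read_camera("top")[100:200,90:250];b=ctrl.read_camera("side")[150:290,130:270]
cv2.imwrite("pics/g1.png",np.hstack([cv2.resize(a,(560,350)),cv2.resize(b,(350,350))])[:, :800] if 0 else cv2.resize(np.hstack([cv2.resize(a,(560,350)),cv2.resize(b,(350,350))]),(790,304)))
print(ctrl.get_state()["eef_pos"])
E
```

```text
[0.54882552 0.31428861 0.23688589]
```

View pics/g1.png

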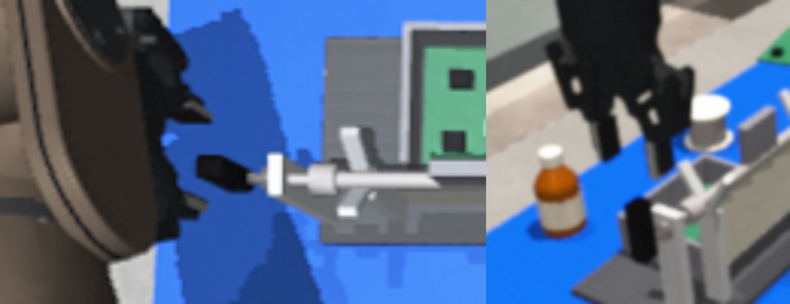

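The open fingers straddle the black grip in both views. I'll go down and close.

Call:
play_rows --targets '[{"delta_pos":[0,0.002,-0.025],"delta_rot":[0,0,0],"claw":50},{"delta_pos":[0,0.002,-0.045],"delta_rot":[0,0,0],"claw":50},{"delta_pos":[0,0.002,-0.06],"delta_rot":[0,0,0],"claw":50},{"delta_pos":[0,0.002,-0.071],"delta_rot":[0,0,0],"claw":50},{"delta_pos":[0,0.002,-0.071],"delta_rot":[0,0,0],"claw":50},{"delta_pos":[0,0.002,-0.071],"delta_rot":[0,0,0],"claw":30},{"delta_pos":[0,0.002,-0.071],"delta_rot":[0,0,0],"claw":20},{"delta_pos":[0,0.002,-0.071],"delta_rot":[0,0,0],"claw":10},{"delta_pos":[0,0.002,-0.071],"delta_rot":[0,0,0],"claw":10},{"delta_pos":[0,0.002,-0.071],"delta_rot":[0,0,0],"claw":10},{"delta_pos":[0,0.002,-0.071],"delta_rot":[0,0,0],"claw":10},{"delta_pos":[0,0.002,-0.071],"delta_rot":[0,0,0],"claw":10}]' --newtons 30

```text
time: 3.95
eef_pos: [0.5497, 0.3167, 0.1683]
tcp_rot: [0.497, 0.503, -0.498, 0.502]
contact_force: [-2.2, -1.2, 5.9]
opening: 0.182
```

Call:
play_rows --targets '[{"delta_pos":[0,0.005,0],"delta_rot":[0,0,0],"claw":10},{"delta_pos":[0,0.01,0],"delta_rot":[0,0,0],"claw":10},{"delta_pos":[0,0.014,0],"delta_rot":[0,0,0],"claw":10},{"delta_pos":[0,0.018,0],"delta_rot":[0,0,0],"claw":10},{"delta_pos":[0,0.022,0],"delta_rot":[0,0,0],"claw":10},{"delta_pos":[0,0.025,0],"delta_rot":[0,0,0],"claw":10},{"delta_pos":[0,0.028,0],"delta_rot":[0,0,0],"claw":10},{"delta_pos":[0,0.03,0],"delta_rot":[0,0,0],"claw":10},{"delta_pos":[0,0.03,0],"delta_rot":[0,0,0],"claw":10}]'

```text
time: 4.7
eef_pos: [0.5494, 0.3466, 0.1683]
tcp_rot: [0.496, 0.503, -0.498, 0.503]
contact_force: [-3.9, -4.3, 3.7]
opening: 0.183
```

Call:
play_rows --targets '[{"delta_pos":[0,0.03,0],"delta_rot":[0,0,0],"claw":45},{"delta_pos":[0,0.03,0],"delta_rot":[0,0,0],"claw":45},{"delta_pos":[0,0.03,0],"delta_rot":[0,0,0],"claw":45},{"delta_pos":[0,0.03,0],"delta_rot":[0,0,0],"claw":45},{"delta_pos":[0,0.03,0.03],"delta_rot":[0,0,0],"claw":45},{"delta_pos":[0,0.03,0.06],"delta_rot":[0,0,0],"claw":45},{"delta_pos":[0,0.03,0.09],"delta_rot":[0,0,0],"claw":45},{"delta_pos":[0,-0.2,0.09],"delta_rot":[0,0,0],"claw":45},{"delta_pos":[0,-0.2,0.09],"delta_rot":[0,0,0],"claw":45},{"delta_pos":[0,-0.2,0.09],"delta_rot":[0,0,0],"claw":45},{"delta_pos":[0,-0.2,0.09],"delta_rot":[0,0,0],"claw":45},{"delta_pos":[0,-0.2,0.09],"delta_rot":[0,0,0],"claw":45},{"delta_pos":[0,-0.2,0.09],"delta_rot":[0,0,0],"claw":45},{"delta_pos":[0,-0.2,0.09],"delta_rot":[0,0,0],"claw":45}]'

```text
time: 5.87
eef_pos: [0.5495, 0.1423, 0.2583]
tcp_rot: [0.498, 0.501, -0.5, 0.502]
contact_force: [-0.4, 0.9, -0.1]
opening: 0.529
```

```bash
python3 - <<'E'
from h import *
a=ctrl.read_camera("top")[110:200,120:310];b=ctrl.read_camera("side")[140:310,150:320]
cv2.imwrite("pics/g2.png",np.hstack([cv2.resize(a,(480,228)),cv2.copyMakeBorder(cv2.resize(b,(228,228)),0,0,0,0,0)]))
cv2.imwrite("pics/g2.png",cv2.resize(cv2.imread("pics/g2.png"),(796,256)))
s=ctrl.get_state();print(s["eef_pos"],s["contact_force"])
E
```

```text
[0.5494742  0.1456882  0.25834215] [ 0.48649245  0.11908551 -0.1659742 ]
```

View pics/g2.png

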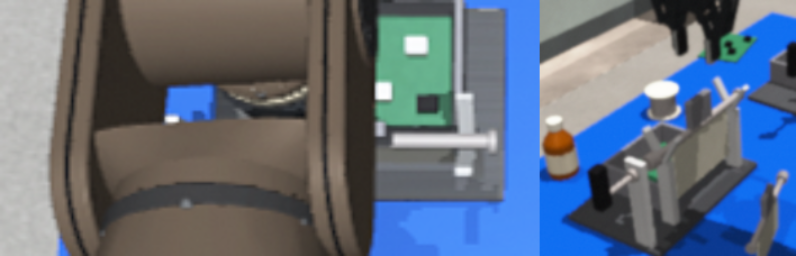

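The side view shows the pin drawn clear, with its grip well away from the post, and the gripper above the tab. Next I descend onto the tab.

Call:
play_rows --targets '[{"delta_pos":[0,0.002,-0.03],"delta_rot":[0,0,0],"claw":45},{"delta_pos":[0,0.002,-0.06],"delta_rot":[0,0,0],"claw":45},{"delta_pos":[0,0.002,-0.08],"delta_rot":[0,0,0],"claw":45},{"delta_pos":[0,0.002,-0.091],"delta_rot":[0,0,0],"claw":45},{"delta_pos":[0,0.002,-0.091],"delta_rot":[0,0,0],"claw":40},{"delta_pos":[0,0.002,-0.091],"delta_rot":[0,0,0],"claw":30},{"delta_pos":[0,0.002,-0.091],"delta_rot":[0,0,0],"claw":20},{"delta_pos":[0,0.002,-0.091],"delta_rot":[0,0,0],"claw":14},{"delta_pos":[0,0.002,-0.091],"delta_rot":[0,0,0],"claw":5},{"delta_pos":[0,0.002,-0.091],"delta_rot":[0,0,0],"claw":5},{"delta_pos":[0,0.002,-0.091],"delta_rot":[0,0,0],"claw":5},{"delta_pos":[0,0.002,-0.091],"delta_rot":[0,0,0],"claw":5},{"delta_pos":[0,0.002,-0.091],"delta_rot":[0,0,0],"claw":5}]' --newtons 50

```text
time: 7.05
eef_pos: [0.5513, 0.1481, 0.1696]
tcp_rot: [0.499, 0.501, -0.497, 0.503]
contact_force: [2.6, 2.3, 6.1]
opening: 0.133
```

Call:
play_rows --targets '[{"delta_pos":[0,0,0.006],"delta_rot":[0,0,0],"claw":5},{"delta_pos":[0,0,0.012],"delta_rot":[0,0,0],"claw":5},{"delta_pos":[0,0,0.02],"delta_rot":[0,0,0],"claw":5},{"delta_pos":[0,0,0.03],"delta_rot":[0,0,0],"claw":5},{"delta_pos":[0,0,0.045],"delta_rot":[0,0,0],"claw":5},{"delta_pos":[0,0,0.06],"delta_rot":[0,0,0],"claw":5},{"delta_pos":[0,0,0.08],"delta_rot":[0,0,0],"claw":5},{"delta_pos":[0,0,0.1],"delta_rot":[0,0,0],"claw":5},{"delta_pos":[0,0,0.12],"delta_rot":[0,0,0],"claw":5},{"delta_pos":[0,0,0.14],"delta_rot":[0,0,0],"claw":5},{"delta_pos":[0,0,0.16],"delta_rot":[0,0,0],"claw":5},{"delta_pos":[0,0,0.175],"delta_rot":[0,0,0],"claw":5},{"delta_pos":[0,0,0.185],"delta_rot":[0,0,0],"claw":5},{"delta_pos":[0,0,0.19],"delta_rot":[0,0,0],"claw":5}]'

```text
time: 8.22
eef_pos: [0.5513, 0.148, 0.3615]
tcp_rot: [0.499, 0.501, -0.496, 0.503]
contact_force: [-0.0, -0.4, -3.2]
opening: 0.131
```

```bash
python3 - <<'E'
from h import *
cv2.imwrite("pics/g3.png",ctrl.read_camera("side")[60:320,120:420])
s=ctrl.get_state();print(s["eef_pos"],s["contact_force"],s["wrist_torque"],s["opening"])
E
```

```text
[0.55141394 0.14802876 0.36160843] [ 0.95512415  0.06553291 -2.45211508] [-0.03401651  0.01192612  0.01303398] 0.1342641794966487
```

View pics/g3.png

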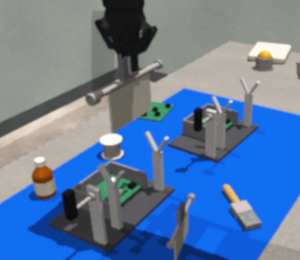

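The door hangs upright in the grip (rod about level, from (92,98) to (160,65) in the crop), and the pin has stayed drawn with its grip at (70,205). Next I carry it over to the empty bay.

Call:
play_rows --targets '[{"delta_pos":[-0.001,-0.015,0],"delta_rot":[0,0,0],"claw":5},{"delta_pos":[-0.004,-0.045,0],"delta_rot":[0,0,-0.002],"claw":5},{"delta_pos":[-0.007,-0.08,0],"delta_rot":[0,0,-0.004],"claw":5},{"delta_pos":[-0.01,-0.115,0],"delta_rot":[0,0,-0.006],"claw":5},{"delta_pos":[-0.014,-0.15,0],"delta_rot":[0,0,-0.008],"claw":5},{"delta_pos":[-0.017,-0.185,0],"delta_rot":[0,0,-0.01],"claw":5},{"delta_pos":[-0.02,-0.22,0],"delta_rot":[0,0,-0.012],"claw":5},{"delta_pos":[-0.024,-0.255,0],"delta_rot":[0,0,-0.014],"claw":5},{"delta_pos":[-0.027,-0.29,0],"delta_rot":[0,0,-0.016],"claw":5},{"delta_pos":[-0.03,-0.325,0],"delta_rot":[0,0,-0.0167],"claw":5},{"delta_pos":[-0.033,-0.36,0],"delta_rot":[0,0,-0.0167],"claw":5},{"delta_pos":[-0.036,-0.39,0],"delta_rot":[0,0,-0.0167],"claw":5},{"delta_pos":[-0.038,-0.41,0],"delta_rot":[0,0,-0.0167],"claw":5},{"delta_pos":[-0.038,-0.416,0],"delta_rot":[0,0,-0.0167],"claw":5},{"delta_pos":[-0.038,-0.416,-0.02],"delta_rot":[0,0,-0.0167],"claw":5},{"delta_pos":[-0.038,-0.416,-0.04],"delta_rot":[0,0,-0.0167],"claw":5},{"delta_pos":[-0.038,-0.416,-0.05],"delta_rot":[0,0,-0.0167],"claw":5},{"delta_pos":[-0.038,-0.416,-0.05],"delta_rot":[0,0,-0.0167],"claw":5},{"delta_pos":[-0.038,-0.416,-0.05],"delta_rot":[0,0,-0.0167],"claw":5}]'

```text
time: 9.85
eef_pos: [0.5132, -0.2671, 0.3104]
tcp_rot: [0.512, 0.489, -0.509, 0.489]
contact_force: [-0.3, -0.7, -3.1]
opening: 0.134
```

```bash
python3 - <<'E'
from h import *
from scipy.spatial.transform import Rotation as R
s=ctrl.get_state();print(s["eef_pos"],s["contact_force"],s["opening"]);print(R.from_quat(s["tcp_rot"]).as_matrix().round(4))
a=ctrl.read_camera("top")[110:220,320:520];b=ctrl.read_camera("side")[90:250,270:430]
p=s["eef_pos"];th=np.radians(-2.5);y=np.array([-np.sin(th),np.cos(th),0])
c=p+[0,0,-.0396]
print("predicted rod -y end, +y end, side:",proj("side",c-.103*y),proj("side",c+.115*y))
cv2.imwrite("pics/g4.png",np.hstack([cv2.resize(a,(400,220)),cv2.resize(b,(400,400))[:220]*0]) if 0 else np.hstack([cv2.copyMakeBorder(cv2.resize(a,(400,220)),0,180,0,0,0),cv2.resize(b,(400,400))]))
E
```

```text
[ 0.51316654 -0.26710742  0.31042555] [-0.25494652 -0.74917851 -3.07852601] 0.13428802586562968
[[ 0.0038  0.999  -0.0435]
 [ 0.002  -0.0435 -0.9991]
 [-1.      0.0037 -0.0022]]
predicted rod -y end, +y end, side: [375.22830381 101.71031266] [336.07346091 123.29440968]
```

View pics/g4.png

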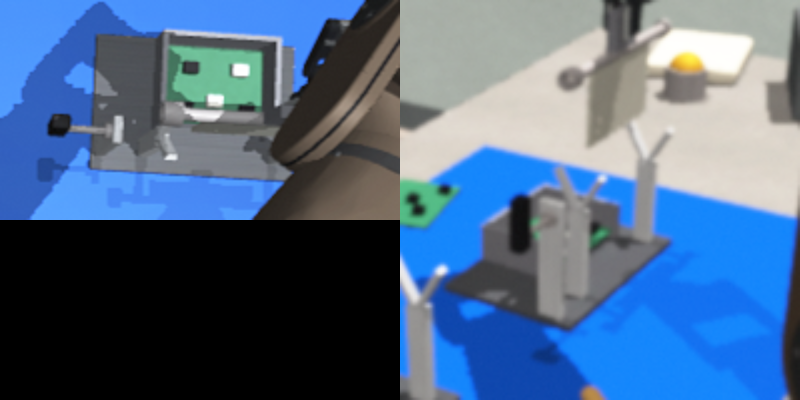

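The door hangs above the empty bay, with its eye end at (172,77) and far end at (267,25) in the side crop. That is about 2 px from prediction, so I'll check whether it is the same bias as seen at the start.

```bash
python3 - <<'E'
from h import *
np.set_printoptions(precision=1,suppress=True)
def Y(d):
    t=np.radians(d);return np.array([-np.sin(t),np.cos(t),0]),np.array([np.cos(t),np.sin(t),0])
y,x=Y(.5);c=np.array([.5513,.148,.13])
print("home door ends pred",proj("side",c-.103*y),proj("side",c+.115*y),"seen (286.3,198.3) (223.3,246)")
for yc in(-.268,-.273,-.263):
  y,x=Y(-2.5);c=np.array([.5135,yc,.16])
  print(yc,"tips pred",*[proj("side",c+a*y+b*x) for a in(.081,-.081) for b in(.025,-.025)])
print("seen (334,157.5) (350.8,161.8) (362.3,139.5) (377.8,142.5)")
b=ctrl.read_camera("side")[95:165,310:390]
cv2.imwrite("pics/g5.png",cv2.resize(b,None,fx=8,fy=8,interpolation=cv2.INTER_CUBIC))
E
```

```text
home door ends pred [282.2 202.5] [220.9 249.4] seen (286.3,198.3) (223.3,246)
-0.268 tips pred [333.7 157.2] [349.9 161.4] [361.9 138.8] [377.1 142.2]
-0.273 tips pred [334.6 156.6] [350.7 160.7] [362.6 138.2] [377.8 141.7]
-0.263 tips pred [332.8 157.9] [349.  162.1] [361.2 139.3] [376.4 142.8]
seen (334,157.5) (350.8,161.8) (362.3,139.5) (377.8,142.5)
```

View pics/g5.png

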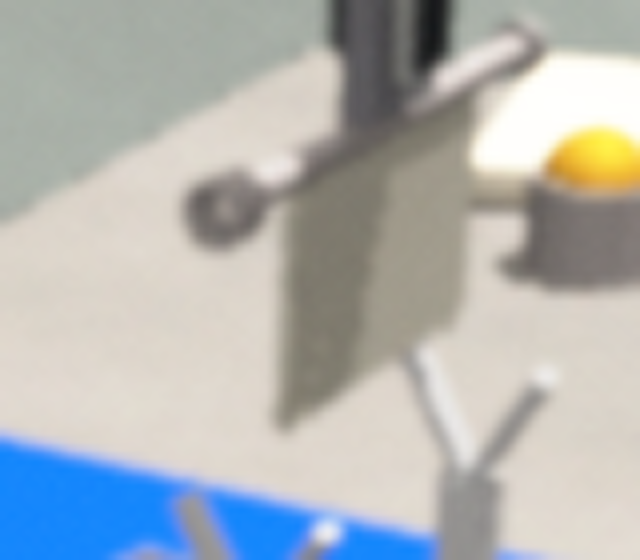

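The initial home view shows the same bias, so it comes from the camera. The displacement I moved matches the measured bay-to-bay displacement to 1 mm, so I start lowering.

Call:
play_rows --targets '[{"delta_pos":[0.0005,-0.001,-0.01],"delta_rot":[0,0,0],"claw":5},{"delta_pos":[0.0005,-0.001,-0.02],"delta_rot":[0,0,0],"claw":5},{"delta_pos":[0.0005,-0.001,-0.03],"delta_rot":[0,0,0],"claw":5},{"delta_pos":[0.0005,-0.001,-0.04],"delta_rot":[0,0,0],"claw":5},{"delta_pos":[0.0005,-0.001,-0.05],"delta_rot":[0,0,0],"claw":5},{"delta_pos":[0.0005,-0.001,-0.06],"delta_rot":[0,0,0],"claw":5},{"delta_pos":[0.0005,-0.001,-0.07],"delta_rot":[0,0,0],"claw":5},{"delta_pos":[0.0005,-0.001,-0.08],"delta_rot":[0,0,0],"claw":5},{"delta_pos":[0.0005,-0.001,-0.09],"delta_rot":[0,0,0],"claw":5},{"delta_pos":[0.0005,-0.001,-0.1],"delta_rot":[0,0,0],"claw":5},{"delta_pos":[0.0005,-0.001,-0.105],"delta_rot":[0,0,0],"claw":5},{"delta_pos":[0.0005,-0.001,-0.11],"delta_rot":[0,0,0],"claw":5},{"delta_pos":[0.0005,-0.001,-0.11],"delta_rot":[0,0,0],"claw":5}]'

```text
time: 11.08
eef_pos: [0.5142, -0.2687, 0.202]
tcp_rot: [0.512, 0.487, -0.509, 0.491]
contact_force: [-0.2, 0.4, -3.9]
opening: 0.126
```

```bash
python3 - <<'E'
from h import *
s=ctrl.get_state();print(s["eef_pos"],s["contact_force"],s["opening"])
b=ctrl.read_camera("side")[115:195,310:400]
cv2.imwrite("pics/g6.png",cv2.resize(b,None,fx=7,fy=7,interpolation=cv2.INTER_CUBIC))
E
```

```text
[ 0.51416575 -0.26869925  0.20201746] [-0.2480427   0.44650377 -3.92041786] 0.12590017692567637
```

View pics/g6.png

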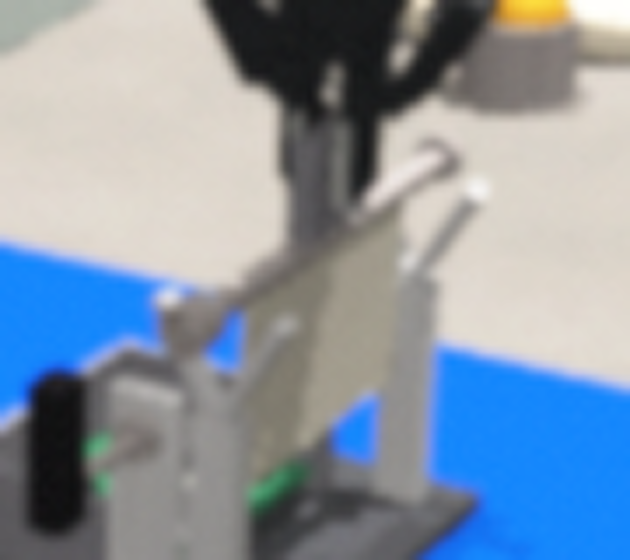

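The panel is between the posts and the rod is entering the V's, with no contact force. I lower the last stretch slowly.

Call:
play_rows --targets '[{"delta_pos":[0,0,-0.005],"delta_rot":[0,0,0],"claw":5},{"delta_pos":[0,0,-0.01],"delta_rot":[0,0,0],"claw":5},{"delta_pos":[0,0,-0.015],"delta_rot":[0,0,0],"claw":5},{"delta_pos":[0,0,-0.02],"delta_rot":[0,0,0],"claw":5},{"delta_pos":[0,0,-0.023],"delta_rot":[0,0,0],"claw":5},{"delta_pos":[0,0,-0.026],"delta_rot":[0,0,0],"claw":5},{"delta_pos":[0,0,-0.029],"delta_rot":[0,0,0],"claw":5},{"delta_pos":[0,0,-0.031],"delta_rot":[0,0,0],"claw":5},{"delta_pos":[0,0,-0.032],"delta_rot":[0,0,0],"claw":5},{"delta_pos":[0,0,-0.032],"delta_rot":[0,0,0],"claw":5},{"delta_pos":[0,0,-0.032],"delta_rot":[0,0,0],"claw":5}]'

```text
time: 12.05
eef_pos: [0.5145, -0.269, 0.171]
tcp_rot: [0.512, 0.487, -0.509, 0.491]
contact_force: [0.5, -0.8, -3.6]
opening: 0.131
```

Call:
play_rows --targets '[{"delta_pos":[0,0,-0.001],"delta_rot":[0,0,0],"claw":5},{"delta_pos":[0,0,-0.0015],"delta_rot":[0,0,0],"claw":5},{"delta_pos":[0,0,-0.002],"delta_rot":[0,0,0],"claw":5},{"delta_pos":[0,0,-0.002],"delta_rot":[0,0,0],"claw":5}]'

```text
time: 12.38
eef_pos: [0.5145, -0.2693, 0.1699]
tcp_rot: [0.512, 0.487, -0.509, 0.491]
contact_force: [-2.9, 1.3, 1.0]
opening: 0.134
```

Call:
play_rows --targets '[{"delta_pos":[-0.001,0,0],"delta_rot":[0,0,0],"claw":5},{"delta_pos":[-0.001,0,-0.001],"delta_rot":[0,0,0],"claw":5},{"delta_pos":[-0.001,0,-0.001],"delta_rot":[0,0,0],"claw":5},{"delta_pos":[-0.001,0,-0.001],"delta_rot":[0,0,0],"claw":5}]'

```text
time: 12.72
eef_pos: [0.5142, -0.2694, 0.1696]
tcp_rot: [0.513, 0.486, -0.509, 0.492]
contact_force: [0.1, 0.8, 1.1]
opening: 0.13
```

Call:
play_rows --targets '[{"delta_pos":[0,0,-0.001],"delta_rot":[0,0,0],"claw":5},{"delta_pos":[0,0,-0.0015],"delta_rot":[0,0,0],"claw":5},{"delta_pos":[0,0,-0.0015],"delta_rot":[0,0,0],"claw":5}]'

```text
time: 12.97
eef_pos: [0.5143, -0.2695, 0.1696]
tcp_rot: [0.513, 0.486, -0.509, 0.492]
contact_force: [-2.5, 2.2, 6.0]
opening: 0.131
```

```bash
python3 - <<'E'
from h import *
s=ctrl.get_state();print(s["eef_pos"],s["contact_force"],s["opening"])
b=ctrl.read_camera("side")[125:205,305:395]
cv2.imwrite("pics/g7.png",cv2.resize(b,None,fx=7,fy=7,interpolation=cv2.INTER_CUBIC))
E
```

```text
[ 0.51431505 -0.26948146  0.16961277] [-2.49508626  2.22475786  5.95280584] 0.13141327781693893
```

View pics/g7.png

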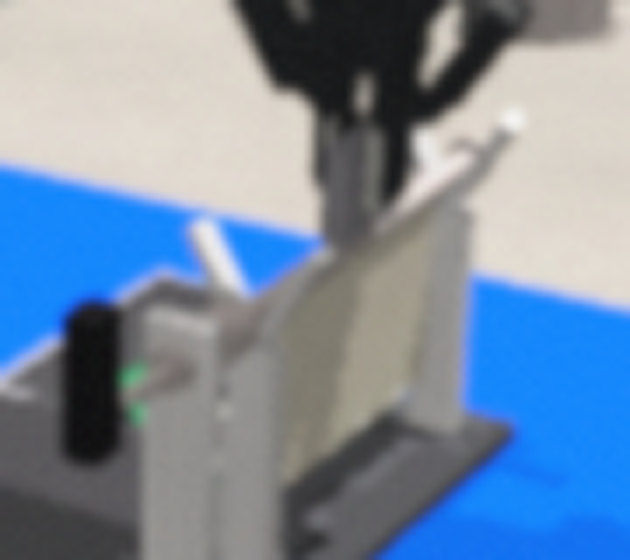

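The rod is at the bottom of the V's, z stopped at 0.1696 (as when it was home before) and the force rises when pushed, so it is seated. I release and withdraw.

Call:
play_rows --targets '[{"delta_pos":[0,0,0.001],"delta_rot":[0,0,0],"claw":14},{"delta_pos":[0,0,0.001],"delta_rot":[0,0,0],"claw":18},{"delta_pos":[0,0,0.001],"delta_rot":[0,0,0],"claw":25},{"delta_pos":[0,0,0.001],"delta_rot":[0,0,0],"claw":40},{"delta_pos":[0,0,0.001],"delta_rot":[0,0,0],"claw":45},{"delta_pos":[0,0,0.001],"delta_rot":[0,0,0],"claw":45},{"delta_pos":[0,0,0.001],"delta_rot":[0,0,0],"claw":45},{"delta_pos":[0,0,0.02],"delta_rot":[0,0,0],"claw":45},{"delta_pos":[0,0,0.045],"delta_rot":[0,0,0],"claw":45},{"delta_pos":[0,0,0.075],"delta_rot":[0,0,0],"claw":45},{"delta_pos":[0,0,0.11],"delta_rot":[0,0,0],"claw":45},{"delta_pos":[0,0,0.15],"delta_rot":[0,0,0],"claw":45},{"delta_pos":[-0.05,-0.2,0.16],"delta_rot":[0,0,0],"claw":45},{"delta_pos":[-0.05,-0.2,0.16],"delta_rot":[0,0,0],"claw":45},{"delta_pos":[-0.05,-0.2,0.16],"delta_rot":[0,0,0],"claw":45},{"delta_pos":[-0.05,-0.2,0.16],"delta_rot":[0,0,0],"claw":45},{"delta_pos":[-0.05,-0.2,0.16],"delta_rot":[0,0,0],"claw":45},{"delta_pos":[-0.05,-0.2,0.16],"delta_rot":[0,0,0],"claw":45},{"delta_pos":[-0.05,-0.2,0.16],"delta_rot":[0,0,0],"claw":45}]'

```text
time: 14.6
eef_pos: [0.4632, -0.4713, 0.3288]
tcp_rot: [0.514, 0.486, -0.51, 0.49]
contact_force: [0.1, 0.2, 0.9]
opening: 0.528
```

```bash
python3 - <<'E'
from h import *
s=ctrl.get_state();print(s["time"],s["eef_pos"],s["contact_force"],s["opening"])
a=ctrl.read_camera("top")[130:210,330:500];b=ctrl.read_camera("side")[120:300,170:400]
cv2.imwrite("pics/g8.png",np.hstack([cv2.copyMakeBorder(cv2.resize(a,(408,192),interpolation=cv2.INTER_CUBIC),0,108,0,0,0),cv2.resize(b,(383,300),interpolation=cv2.INTER_CUBIC)]))
E
```

```text
14.6 [ 0.46319983 -0.47132698  0.32875335] [0.13082659 0.24316974 0.89225016] 0.5279435142503918
```

The picture limit is reached, so I check with numbers: the tab and rod in the top view, and both pin grips.

```bash
python3 - <<'E'
from h import *
np.set_printoptions(precision=4,suppress=True)
i=ctrl.read_camera("top");j=ctrl.read_camera("side");o=cv2.imread("pics/top0.png")
def col(im,c,r0,r1): return [(r,tuple(int(v) for v in im[r,c])) for r in range(r0,r1)]
c=np.array([.512,-.268]);y=np.array([.0436,.999]);x=np.array([.999,-.0436])
q=proj("top",[*c,.177]).round(1);h=(243.4,155.2)
print("tab exp",q);print("now",[int(v) for v in i[int(q[1])-12:int(q[1])+14,int(q[0])].mean(1)]);print("ref",[int(v) for v in o[155-12:155+14,243].mean(1)])
for im,n in((o,"old"),(i,"new")):
    g=im.astype(int);m=((g.min(2)>150)&(g.max(2)-g.min(2)<40)).astype(np.uint8)
    k,l,s,_=cv2.connectedComponentsWithStats(m)
    print(n,[s[t].tolist() for t in range(1,k) if s[t,4]>15 and 140<s[t,1]+s[t,3]/2<205 and s[t,0]<520 and s[t,1]>138])
for n,im in(("top",i),("side",j)):
    k,l,s,cc=cv2.connectedComponentsWithStats((im.max(2)<45).astype(np.uint8))
    print(n,"black",[(s[t].tolist(),cc[t].round(1)) for t in range(1,k) if 20<s[t,4]<400 and 130<cc[t][0]<380])
print("door-bay grip drawn exp",proj("side",[.5504,.3465,.147]),"pushed",proj("side",[.5507,.3165,.147]))
E
```

```text
tab exp [446.8 177.1]
now [43, 53, 51, 50, 92, 118, 115, 116, 113, 84, 118, 113, 113, 112, 98, 43, 52, 62, 76, 80, 80, 74, 69, 65, 53, 53]
ref [107, 93, 94, 94, 94, 95, 94, 74, 80, 105, 190, 184, 187, 188, 172, 55, 68, 73, 91, 92, 103, 102, 102, 104, 112, 115]
old [[250, 139, 8, 6, 48], [185, 142, 70, 21, 417], [436, 142, 9, 6, 49], [171, 151, 12, 14, 91], [424, 157, 8, 7, 46], [201, 167, 7, 4, 24], [473, 166, 13, 29, 117], [280, 168, 6, 4, 23], [355, 168, 27, 14, 139]]
new [[250, 139, 8, 6, 48], [202, 142, 12, 21, 114], [437, 142, 7, 6, 40], [157, 151, 26, 14, 132], [424, 157, 8, 6, 38], [201, 167, 7, 4, 24], [475, 166, 11, 13, 65], [280, 168, 6, 4, 23], [355, 168, 27, 14, 139], [465, 179, 19, 5, 71], [401, 181, 5, 7, 21]]
top black [([140, 151, 19, 11, 119], array([149. , 156.2])), ([344, 169, 10, 8, 35], array([347.7, 174.1]))]
side black [([314, 169, 8, 22, 153], array([317.6, 179.8])), ([343, 189, 25, 26, 165], array([355.8, 200.3])), ([249, 243, 7, 5, 26], array([251.8, 244.9])), ([183, 250, 15, 30, 306], array([190. , 264.5]))]
door-bay grip drawn exp [189.2769 264.7355] pushed [200.7083 256.2274]
```

The tab's rows match the expected home position, upright, with the same profile as in its first bay. The door bay's pin has stayed fully drawn (190,264.5 against 189,265 expected), and the empty bay's pin has not moved.

```bash
python3 -c "
from plant import ctrl
print(ctrl.sign_off())"
```

```text
the job is handed in; nothing more can be done
None
```

I drew the door's hinge pin fully out (30 mm) and lifted the door off. I then lowered it into the other nest's cradles, let go and backed away. The job was handed in at about 15 s of the 59 s allowed.

**Checks that passed:**
- **Seating:** the tool stopped at 0.1696 m, the same height as in the door's first bay, and the force rose when I pushed further.
- **Upright:** after release, the tab showed at its expected place in the top view (row 177), with the same top and front-face pattern as at the start.
- **Pins:** the drawn pin's grip was within 1 px of its fully-out position, and the other pin had not moved.
- **Contact:** the force reading at the gripper was near zero once it was clear.

**Checks that failed or disagreed:**
- **Final picture:** the viewer refused it because the 12-picture limit was reached. The checks after release are therefore from pixel numbers, not by eye.
- **Side camera:** it showed the door about 2 px (roughly 4 mm) off prediction before lowering. The same offset was there at the start, so I took it as camera bias.
- **Contact while lowering:** the rod first touched one side of the V (about 3 N sideways), so I shifted the door slightly before it settled.

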